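# Set and lock the fence of a cutting guide

## Robot

A 7-joint arm with a two-finger parallel gripper is mounted at the origin on a cart in front of the work surface, level with it; the furniture and walls round the work are solid. World frame = base frame: x ahead of the robot, y to its left, z up, the work surface at z = 0. Lengths are in m, angles in rad, forces in N, time in s.
With the tool pointing down it reaches from about 0.4 to 0.9 m from the base axis. Payload 5.5 kg.
Tool frame: the origin (TCP) lies between the finger pads; the fingertips stand 11 mm ahead of it and the grasp point (between the pads) lies 8 mm behind it (ctrl.tip_reach is the distance from the TCP to the fingertips, in m); z points along the fingers, y is the line along which they close (so a half turn about z gives the same grasp; the last joint's range is limited). The gripper opens to 85 mm and grips with 20 to 120 N. Pads are 22 mm wide; open, the fingers measure 114 mm over their backs; the gripper's body (76 mm by 85 mm) begins 54 mm behind the grasp point. The pads swing forward as they close: fully open they stand 13 mm farther back than shut.
Start: joints at [-0.898, 0.501, -0.427, 1.55, 0.221, 1.138, -0.21], TCP at [0.259, 0.596, 0.206] pointing down, gripper open.
Joint ranges: [-2.88, 2.88], [-0.31, 2.03], [-1.54, 1.56], [0.2, 2.42], [-1.41, 4.55], [0.19, 2.02], [-2.57, 2.57]. Speed limits (rad/s): [2.57, 2.57, 3.14, 3.14, 3.14, 3.14, 3.14].

## Interface

Orientations are given as a 3x3 rotation matrix whose columns are the frame's x, y, z axes.
In Python, from plant import ctrl, imaging gives the robot as it stands.
- The arm moves only by the tool move_arm, never from a script. Its argument "rows" is a list of rows, each a list of 5 numbers: the shift along the world's x, y, z in mm, then the turn about the world's z in rad, then the opening, from 0 (shut) to 1 (fully open). In form: [[dx, dy, dz, twist, grip], ...]. A call has exactly 10 rows; each row is the pose to reach, as a shift and turn from the pose commanded when the call began; what a row does not reach only later rows make up. A row lasts 1/8 s, in which the tool goes at most 62.5 mm and 10.7 degrees, less where a joint would pass 70% of its speed; a pose out of reach is approached as far as the arm can. A call with a gripper value outside its range is refused whole. The fingers move at their own pace and stop on an object; the grip force is fixed at half the most. Time passes only in rows, so rows that repeat a pose let the fingers close, or fill a call up. It gives the time, the measured TCP pose, the force, the opening and the grip force at its end, in the units of the state.
- ctrl.get_state(): the state, without advancing time (a new reading comes with each control period).
- imaging.read_camera(name): name is "scene" or "top" or "wrist"; returns the picture (400x640x3 uint8, blue, green, red); there is no depth.
- imaging.camera_model(name): a dict with "K" (3x3 intrinsics, pixels), "rvec" (rotation vector, rad) and "tvec" (3), from world to camera coordinates, as OpenCV has them; the wrist camera has in their place "T_tool_cam" (4x4, takes a point from camera to tool coordinates, whose origin is the TCP and whose axes are the flange's). Camera axes: x right, y down, z forward; pixel columns grow to the right and rows downward; lengths in m; the calibration is good to about 2 mm. A picture is of the moment at which its call begins: read the wrist's pose just before it. camera_model takes no time and is no camera call.
- ctrl.sign_off(): hands the job in; it is judged then, once.
The state is a dict: "time_s": time; "joint_pos": joint angles; "qvel": joint speeds; "joint_efforts": joint torques, N m; "position": TCP position; "ee_rot": TCP orientation; "wrist_force": force on the tool from outside, world axes, zero at the start; "wrist_torque": the same for the moment, N m; "opening": finger opening in m; "gripper_force": force on a finger pad.
Only numpy, scipy, OpenCV 4.12 (cv2) and the standard library are available. Lean on these libraries where they do the work, as an engineer would, in place of code of your own. Each camera call takes 0.05 s, during which the arm holds its last target. There are 200 camera calls.

## Task

Set up the sample cutting guide: slide its loose steel fence along its slots until it bears on the red nose of the preset stop screw, pressing it on with a gentle but definite push (about 10 N), then turn the black clamp knob clockwise until the fence is firmly clamped, without straining the stop or forcing the knob. Let go, leaving the fence touching the nose, and leave the jar, beaker and dish beside the guide where they stand.

Things in the scene. Friction and masses are not known exactly. Their poses are not given: they have to be found in the camera images.
- guide: Cutting guide, fixed: a white board on an aluminium foot, 190 (x) x 250 (y) x 16 mm high, standing level. Origin: centre of its underside on the table. A tall slicer stands to its left (world +y, beyond x = 0.5 m): keep the arm clear. The fence slides along its +y axis toward the stop. The clamp knob's axis stands at x = -40, y = -53 mm of this frame; a low guide screw head (13 mm over the board) at x = +40, y = -53 mm.
- fence: Steel fence, sliding only along y of the guide, about 3 N friction: a wall 150 (x) x 8 (y) x 42 mm high, blue top edge, and behind it (to -y) a slotted flange 6 mm thick, 108 mm long. Origin: on the board under the middle of the wall's front face (toward the stop); the wall fills y = -8 to 0. Push its back face with shut fingers just over the flange (free from x = 0 to 35 mm), or grip the wall from above.
- fence_wall (a point): Middle of the top edge of the fence wall, 42 mm over the board, 58 mm over the table; same axes as the fence.
- stop: The stop: aluminium block 40 x 30 (y) x 36 mm at the guide's +y end with a brass screw along y, 22 mm over the board, ending toward the fence in a red sprung nose 13 mm across. Origin: centre of the block's underside. The screw is preset by hand: the nose's tip lies 52 to 68 mm from the origin toward -y; find it by feel or eye. The nose gives 1 mm per 8 N; over 25 N strains the stop.
- washer: The steel pressure washer, 27 mm across, under the knob, round the clamp stud; turning the knob clockwise drives it down onto the fence flange. Origin: centre of its underside.
- knob_grip (a point): Centre of the black knob's bar (52 mm long in x, 13 mm wide in y, 24 mm high, top 73 mm over the table), on the turning axis, 61 mm over the table. Turns clockwise from above to tighten, drag 0.08 N m either way; after 30 to 60 degrees (varies) the washer meets the fence, then torque rises 0.1 N m per 4 to 8 degrees; 0.2 to 0.4 is firmly tight, over 0.6 forces it. Stays where left.
- jar_mid (a point): A small closed sample jar 52 mm across, 62 mm high, beside the guide; point at its centre.
- beaker_mid (a point): A beaker 68 mm across, 89 mm high, beside the guide; point at its centre.
- dish_mid (a point): A petri dish 90 mm across, 15 mm high, beside the guide; point at its centre.

How it is judged:
On the way, in this order (a step that is already met when the one before it is completed fails the run):
1. the fence is pressed on the stop's nose with at least 5 N for 0.2 s while the clamp is still open (washer on fence under 1 N) (contact force between fence and stop above 5 N and contact force between washer and fence below 1 N), for 0.2 s.
2. the washer clamps the fence with more than 12 N while the fence touches the nose (contact force between washer and fence above 12 N and contact force between fence and stop above 0.3 N), for 0.2 s.
At the end, for the whole second after the job is handed in: the washer clamps the fence with more than 12 N, the fence still touches the stop's nose (more than 0.3 N) and is at rest (all of step 2 and linear speed of fence below 0.005 m/s).
It fails at once if the stop is strained (more than 25 N from the fence) (contact force between fence and stop above 25 N).
It fails at once if the clamp is forced (washer on fence over 180 N) (contact force between washer and fence above 180 N).
It fails at once if a bystander is moved more than 15 mm (distance of any of jar_mid, beaker_mid, dish_mid from where it was at the start of the episode above 0.015 m).
It also fails if it takes over 70 s, if anything falls off the work surface, if the arm or the gripper's body presses on something with over 40 N, if the wrist force passes 120 N, or if a joint passes its speed limit or range.

## Working session

There is one attempt and no reset: what is moved stays moved. The work goes in short steps, Python scripts to look and compute and a tool call to move; the robot and the scene stay as the last step left them, time stands still between calls to the robot, and variables do not carry over. Pictures are saved under pics/ and viewed, at most 10 in all, crops included, and the job is handed in when it is done.

Besides the shell and the picture viewer there is one more tool, called by a JSON object that holds its "method" and its "body". move_arm: Moves the arm, as the interface text tells. Its arguments: {"type":"object","properties":{"rows":{"type":"array"}},"required":["rows"]}

```bash
mkdir -p pics; python3 - <<'E'
from plant import ctrl, imaging
import cv2
s=ctrl.get_state();print(s['time_s'],s['position'],s['ee_rot'],ctrl.tip_reach)
for n in('scene','top'):
    cv2.imwrite(f'pics/{n}0.png',imaging.read_camera(n));print(imaging.camera_model(n))
E
```

```text
0.0 [0.25869814 0.59549838 0.20485402] [[-9.17229850e-01  3.98357455e-01 -8.60310994e-04]
 [ 3.98358374e-01  9.17228177e-01 -1.75415597e-03]
 [ 9.03203787e-05 -1.95167630e-03 -9.99998091e-01]] 0.011
{'K': array([[495.15154473,   0.        , 313.46220801],
       [  0.        , 495.15154473, 200.31008199],
       [  0.        ,   0.        ,   1.        ]]), 'rvec': array([ 2.09746224, -0.9973391 ,  0.45764019]), 'tvec': array([-0.57221963,  0.23932354,  0.69349383])}
{'K': array([[368.13173659,   0.        , 317.46446576],
       [  0.        , 368.13173659, 200.91801935],
       [  0.        ,   0.        ,   1.        ]]), 'rvec': array([ 2.10973842, -2.13855813,  0.13494188]), 'tvec': array([-0.25894995,  0.60076952,  0.82080677])}
```

View pics/scene0.png

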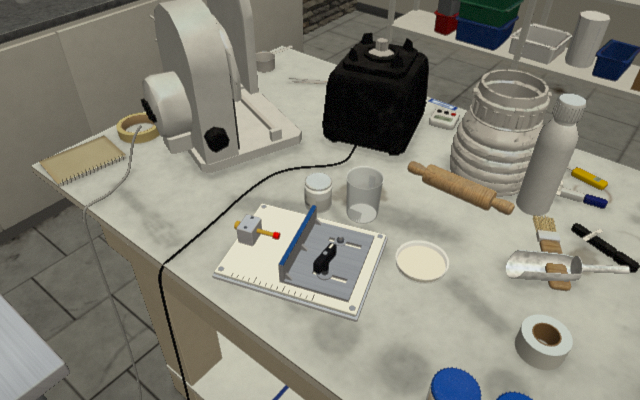

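View pics/top0.png

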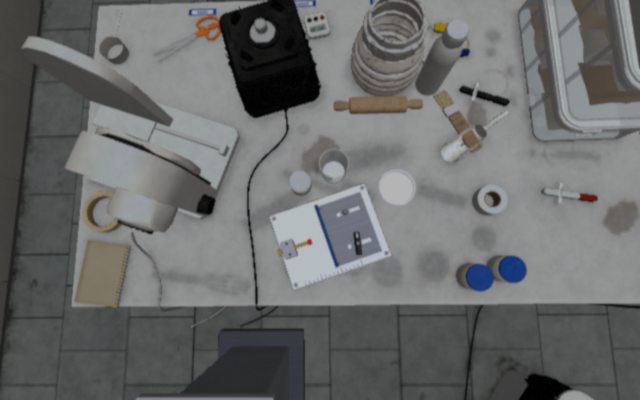

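The scene view shows the guide around (300,260), with the knob at (325,258), the nose at (277,236) and the jar, beaker and dish beyond it. In the top view the guide's corners are near (270,215), (365,186), (390,257) and (296,288).

```bash
python3 - <<'E'
import cv2
a=cv2.imread('pics/top0.png')[160:300,250:425];cv2.imwrite('pics/topc.png',cv2.resize(a,None,fx=4.5,fy=4.2857,interpolation=cv2.INTER_CUBIC)[:600,:800])
b=cv2.imread('pics/scene0.png')[190:325,205:400];b=cv2.resize(b,None,fx=4,fy=4,interpolation=cv2.INTER_CUBIC);cv2.imwrite('pics/scenec.png',b)
E
```

```text
(no output)
```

View pics/topc.png

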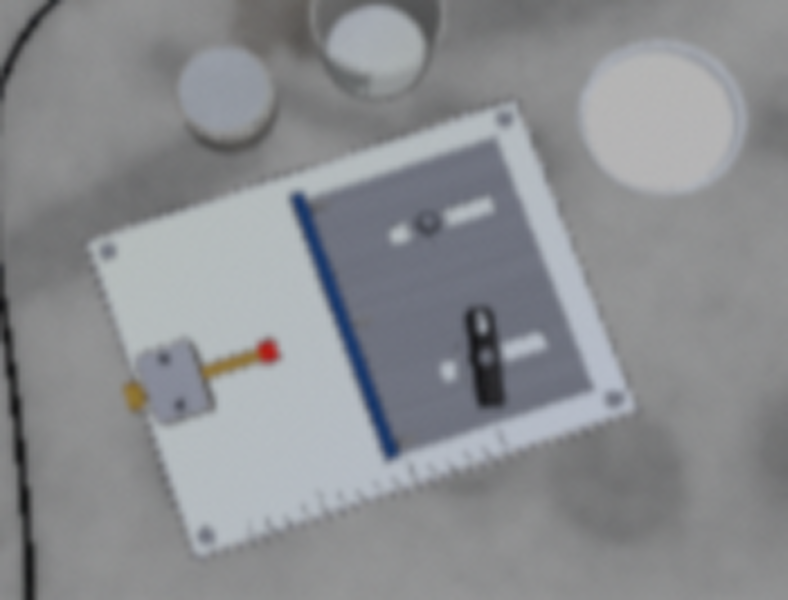

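View pics/scenec.png

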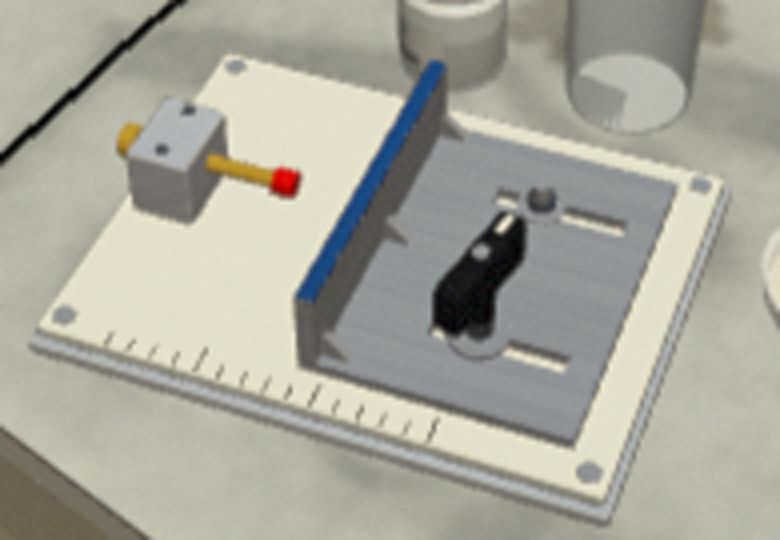

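The crops show the board's corners, the blue edge from (300,195) to (390,455) in the top crop, the nose at (268,351) and the knob bar from (480,310) to (490,405). Ribs stand behind the wall at its middle and both ends.

```bash
cat > h.py <<'E'
import numpy as np,cv2
from plant import ctrl,imaging
from scipy.optimize import least_squares
M={n:imaging.camera_model(n) for n in('top','scene')}
def T(x,y):return((x+.5)/4.5+250-.5,(y+.5)/4.2857+160-.5)
def S(x,y):return((x+.5)/4+205-.5,(y+.5)/4+190-.5)
def proj(n,P):
    m=M[n];return cv2.projectPoints(np.float64(P).reshape(-1,1,3),m['rvec'],m['tvec'],m['K'],None)[0][:,0]
def back(n,uv,z):
    m=M[n];R=cv2.Rodrigues(m['rvec'])[0];c=-R.T@m['tvec'];d=R.T@np.linalg.inv(m['K'])@[*uv,1];return c+d*(z-c[2])/d[2]
E
python3 - <<'E'
from h import *
C=np.array([[95,125],[95,-125],[-95,-125],[-95,125]])/1000
ob={'top':[T(88,243),T(518,102),T(635,408),T(197,558)],'scene':[S(228,55),S(728,180),S(607,500),S(35,330)]}
def W(p):
    c,s=np.cos(p[2]),np.sin(p[2]);return np.c_[C@np.array([[c,s],[-s,c]])+p[:2],np.full(4,.016)]
def fit(ns):
    f=lambda p:np.concatenate([(proj(n,W(p))-ob[n]).ravel() for n in ns]);p0=back('top',(330,237),.016)
    r=least_squares(f,[p0[0],p0[1],0]);print(ns,r.x.round(4),r.fun.round(1));return r.x
fit(['top']);fit(['scene']);p=fit(['top','scene'])
c,s=np.cos(p[2]),np.sin(p[2]);R=np.array([[c,-s],[s,c]])
G=lambda P:((P[:2]-p[:2])@R*1000).round(1)
for n,k,uv,z in[('top','wallA',T(300,195),.058),('top','wallB',T(390,455),.058),('top','nose',T(268,351),.038+.006),('top','knobA',T(481,308),.073),('top','knobB',T(491,405),.073),
 ('scene','wallA',S(438,68),.058),('scene','wallB',S(307,297),.058),('scene','nose tip',S(292,183),.038),('scene','knob c',S(481,252),.073),('top','jar',T(227,92),.062),('top','beak',T(375,15),.089),('top','dish',T(662,117),.015)]:
    P=back(n,uv,z);print(n,k,P.round(4),G(P))
print('knob world',R@[-.04,-.053]+p[:2], np.degrees(p[2]))
print('push pt dir +y:',R[:,1])
E
```

```text
['top'] [ 0.5181 -0.2938  0.3224] [-1.6 -1.1  0.2 -2.   2.3  1.2 -1.   1.6]
['scene'] [ 0.516  -0.2955  0.324 ] [-0.9 -2.3  1.9 -1.3  1.3  1.7 -2.3 -0.2]
['top', 'scene'] [ 0.517  -0.2947  0.3233] [-1.2 -0.6  0.5 -1.6  2.7  1.6 -0.5  2.1 -0.8 -2.7  1.8 -1.8  1.1  1.1
 -2.2 -0.8]
top wallA [ 0.5851 -0.2647  0.058 ] [74.2  6.8]
top wallB [ 0.447  -0.3081  0.058 ] [-70.6   9.6]
top nose [ 0.5026 -0.2469  0.044 ] [ 1.5 49.9]
top knobA [ 0.5221 -0.3543  0.073 ] [-14.1 -58.1]
top knobB [ 0.4721 -0.3578  0.073 ] [-62.6 -45.5]
scene wallA [ 0.5811 -0.2663  0.058 ] [69.9  6.6]
scene wallB [ 0.4448 -0.3116  0.058 ] [-73.8   6.9]
scene nose tip [ 0.502  -0.2504  0.038 ] [-0.1 46.8]
scene knob c [ 0.4948 -0.3578  0.073 ] [-41.  -52.8]
top jar [ 0.6415 -0.2278  0.062 ] [139.3  23.9]
top beak [ 0.6757 -0.3044  0.089 ] [147.4 -59.6]
top dish [ 0.633  -0.4587  0.015 ] [  57.9 -192.3]
knob world [ 0.49587571 -0.35768706] 18.521651932471446
push pt dir +y: [-0.317663    0.94820368]
```

{"method": "move_arm", "body": {"rows": [[15,-50,0,0.08,0],[30,-100,0,0.16,0],[45,-150,0,0.24,0],[60,-200,0,0.32,0],[76,-250,0,0.4,0],[91,-300,0,0.48,0],[106,-350,0,0.56,0],[121,-396,0,0.64,0],[121,-446,0,0.73,0],[123,-500,0,0.73,0]]}}

```text
time_s: 1.35
position: [0.3816, 0.0947, 0.2058]
ee_rot: [[-0.949, -0.316, -0.0], [-0.316, 0.949, 0.0], [0.0, 0.0, -1.0]]
wrist_force: [0.7, -0.2, 0.6]
opening: 0.0001
gripper_force: 0.0
```

```bash
python3 - <<'E'
from h import *
s=ctrl.get_state();print(s['joint_pos'].round(2) if hasattr(s['joint_pos'],'round') else s['joint_pos'],s['position'],s['ee_rot'],s['wrist_force'])
E
```

```text
[-0.03  0.01 -0.28  2.15  0.    0.98  1.58] [0.38164401 0.09465854 0.20579621] [[-9.48729034e-01 -3.16090518e-01 -6.81357253e-05]
 [-3.16090523e-01  9.48729030e-01  9.44693420e-05]
 [ 3.47814774e-05  1.11162865e-04 -9.99999993e-01]] [ 0.72798421 -0.22220489  0.6051814 ]
```

{"method": "move_arm", "body": {"rows": [[5,-50,0,0,0],[15,-100,0,0,0],[25,-150,0,0,0],[40,-200,0,0,0],[60,-250,0,0,0],[85,-300,0,0,0],[115,-340,-20,0,0],[140,-375,-40,0,0],[158,-404,-70,0,0],[158,-404,-90,0,0]]}}

```text
time_s: 2.6
position: [0.5395, -0.3105, 0.1135]
ee_rot: [[-0.95, -0.312, -0.002], [-0.312, 0.95, -0.001], [0.002, 0.0, -1.0]]
wrist_force: [-0.3, -0.4, -0.7]
opening: -0.0001
gripper_force: 0.0
```

```bash
python3 - <<'E'
from h import *
s=ctrl.get_state();print(np.round(s['joint_pos'],2),s['position'],s['wrist_force'])
cv2.imwrite('pics/w1.png',imaging.read_camera('wrist'))
a=imaging.read_camera('scene')[150:350,180:430];cv2.imwrite('pics/s1.png',cv2.resize(a,None,fx=3,fy=3))
E
```

```text
[ 0.42  0.52  0.07  1.71 -0.04  0.91  2.4 ] [ 0.53947485 -0.31049348  0.11353571] [-0.30179542 -0.40063013 -0.66699927]
```

View pics/s1.png

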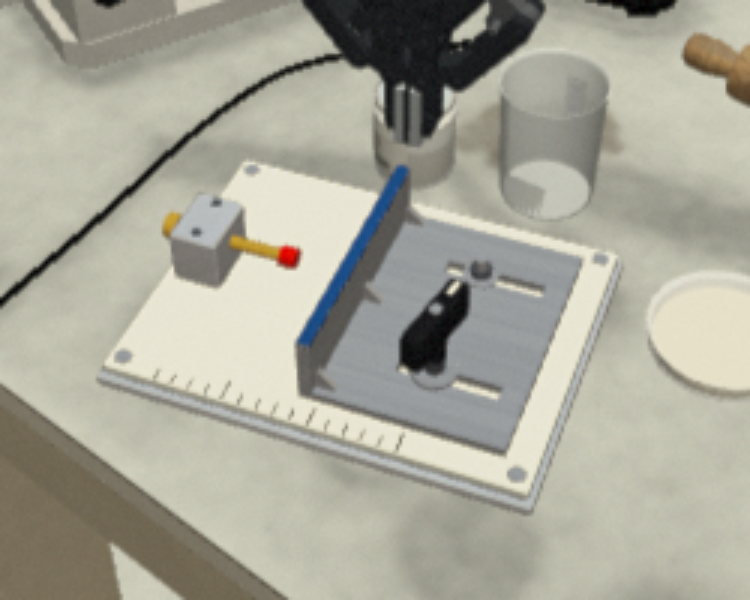

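View pics/w1.png

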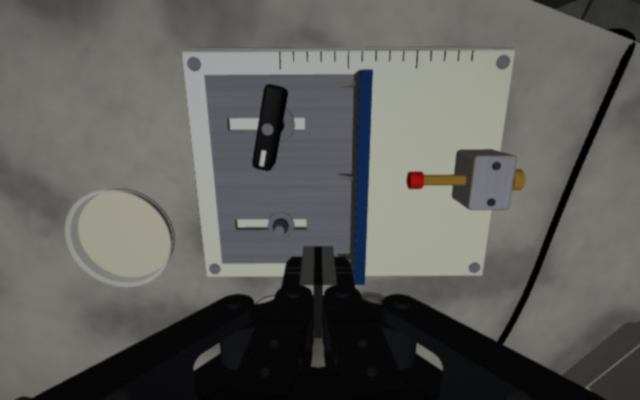

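The wrist view shows the shut fingers at (318,250) behind the wall. The blue edge runs along x≈363, the nose tip is at (407,180), the knob centre at (268,128) and the bar ends at (274,86) and (262,168). I'll check these against the fit.

```bash
cat >> h.py <<'E'
MW=imaging.camera_model('wrist')
def wb(uv,z,s=None):
    s=s or ctrl.get_state();H=np.eye(4);H[:3,:3]=s['ee_rot'];H[:3,3]=s['position'];A=H@MW['T_tool_cam']
    d=A[:3,:3]@np.linalg.inv(MW['K'])@[*uv,1];c=A[:3,3];return c+d*(z-c[2])/d[2]
p=np.array([.517,-.2947,.3233]);c,s_=np.cos(p[2]),np.sin(p[2]);R=np.array([[c,-s_],[s_,c]])
G=lambda P:((P[:2]-p[:2])@R*1000).round(1)
E
python3 - <<'E'
from h import *
for k,uv,z in[('c--',(183,53),.016),('c-+',(515,50),.016),('c+-',(205,276),.016),('c++',(482,275),.016),('wall- front',(372,70),.058),('wall- back',(358,70),.058),('wall+ front',(366,284),.058),('nose',(407,180),.038),('kA',(262,168),.073),('kB',(274,86),.073),('kc',(267,129),.073)]:
    P=wb(uv,z);print(k,P.round(4),G(P))
s=ctrl.get_state();print(proj('scene',s['position']+[0,0,-.011]),G(s['position']))
E
```

```text
c-- [ 0.4671 -0.4325  0.016 ] [ -91.1 -114.9]
c-+ [ 0.3897 -0.2052  0.016 ] [-92.3 125.3]
c+- [ 0.6378 -0.3771  0.016 ] [  88.4 -116.5]
c++ [ 0.5615 -0.1474  0.016 ] [ 89.  125.5]
wall- front [ 0.4405 -0.3038  0.058 ] [-75.5  15.7]
wall- back [ 0.4432 -0.312   0.058 ] [-75.5   7.1]
wall+ front [ 0.5805 -0.2551  0.058 ] [72.8 17.4]
nose [ 0.5005 -0.2498  0.038 ] [-1.4 47.8]
kA [ 0.5173 -0.3503  0.073 ] [-17.3 -52.8]
kB [ 0.4685 -0.3567  0.073 ] [-65.6 -43.4]
kc [ 0.4934 -0.3538  0.073 ] [-41.1 -48.6]
[[316.66731499 210.84599321]] [ 15.5 -18.2]
```

```bash
python3 - <<'E'
from h import *
s=ctrl.get_state();print(s['position'],s['time_s'])
Tc=np.linalg.inv(MW['T_tool_cam'])
for y in(-.0145,0,.0145):
  for z in(-.03,-.02,0,.011):
    q=MW['K']@(Tc@[0,y,z,1])[:3];print(y,z,(q[:2]/q[2]).round())
for dz in(-.03,-.02,0,.011): print(dz,proj('scene',s['position']-[0,0,dz]))
a=imaging.read_camera('scene')[165:235,280:370];cv2.imwrite('pics/s2.png',cv2.resize(a,None,fx=8,fy=8,interpolation=cv2.INTER_CUBIC))
E
```

```text
[ 0.53749103 -0.30699641  0.11234428] 2.7
-0.0145 -0.03 [286. 268.]
-0.0145 -0.02 [288. 258.]
-0.0145 0 [291. 242.]
-0.0145 0.011 [293. 234.]
0 -0.03 [318. 268.]
0 -0.02 [318. 258.]
0 0 [318. 242.]
0 0.011 [318. 234.]
0.0145 -0.03 [350. 268.]
0.0145 -0.02 [348. 258.]
0.0145 0 [345. 242.]
0.0145 0.011 [344. 234.]
-0.03 [[316.75513582 191.18591052]]
-0.02 [[316.73315949 196.10565994]]
0 [[316.69029392 205.70179618]]
0.011 [[316.66731499 210.84599321]]
```

View pics/s2.png

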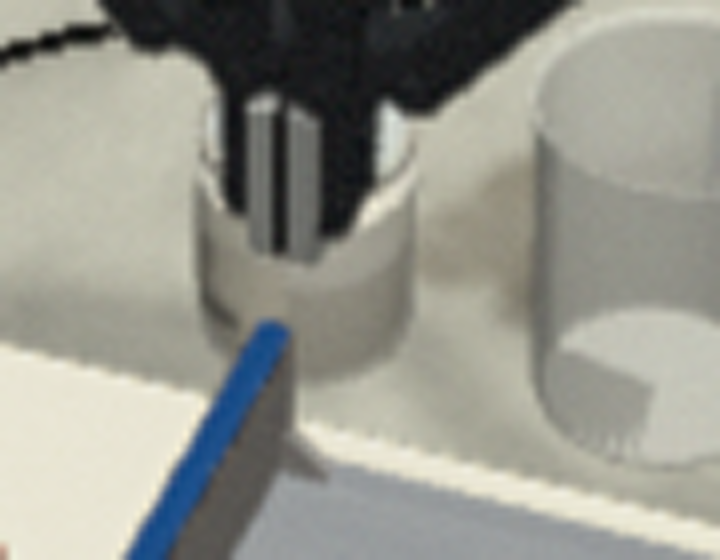

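The zoomed view puts the fingertips at about (315.6,197) in the scene image, higher than the model predicts. The tips may be shorter than nominal, so I'll descend step by step and feel for contact.

{"method": "move_arm", "body": {"rows": [[1,-3,-15,0,0],[2,-5,-30,0,0],[2,-5,-40,0,0],[2,-5,-48,0,0],[2,-5,-54,0,0],[2,-5,-60,0,0],[2,-5,-64,0,0],[2,-5,-68,0,0],[2,-5,-70,0,0],[2,-5,-71,0,0]]}}

```text
time_s: 4.0
position: [0.5419, -0.3128, 0.0449]
ee_rot: [[-0.949, -0.315, -0.0], [-0.315, 0.949, -0.0], [0.0, -0.0, -1.0]]
wrist_force: [0.2, 0.4, 0.2]
opening: -0.0002
gripper_force: 0.0
```

```bash
python3 - <<'E'
from h import *
s=ctrl.get_state();print(s['position'],s['time_s'],G(s['position']),s['wrist_force'])
print(proj('scene',s['position']-[0,0,.011]))
a=imaging.read_camera('scene')[165:300,250:370];cv2.imwrite('pics/s3.png',cv2.resize(a,None,fx=4.4,fy=4.4,interpolation=cv2.INTER_CUBIC))
E
```

```text
[ 0.5419455  -0.31283295  0.04486827] 4.0 [ 17.9 -25.1] [0.22653818 0.36521417 0.1907467 ]
[[320.86044787 240.57857333]]
```

View pics/s3.png

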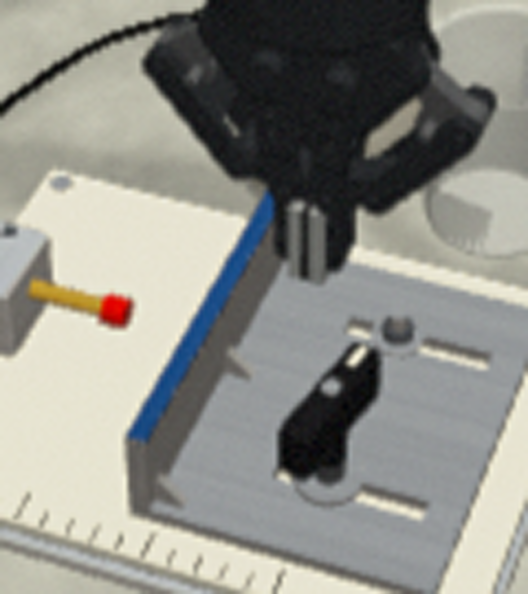

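The fingertips appear at about (320.5,228.6), again about 12 px above the prediction. I'll feel for the flange to find their true height.

{"method": "move_arm", "body": {"rows": [[0,0,-3,0,0],[0,0,-5,0,0],[0,0,-7,0,0],[0,0,-9,0,0],[0,0,-10,0,0],[0,0,-11,0,0],[0,0,-12,0,0],[0,0,-13,0,0],[0,0,-13.5,0,0],[0,0,-14,0,0]]}}

```text
time_s: 5.3
position: [0.542, -0.3128, 0.0309]
ee_rot: [[-0.949, -0.315, -0.0], [-0.315, 0.949, 0.0], [0.0, 0.0, -1.0]]
wrist_force: [-0.4, 0.6, 0.2]
opening: -0.0
gripper_force: 0.0
```

{"method": "move_arm", "body": {"rows": [[0,0,-2,0,0],[0,0,-3,0,0],[0,0,-4,0,0],[0,0,-5,0,0],[0,0,-6,0,0],[0,0,-7,0,0],[0,0,-8,0,0],[0,0,-9,0,0],[0,0,-9.5,0,0],[0,0,-10,0,0]]}}

```text
time_s: 6.55
position: [0.542, -0.3128, 0.0209]
ee_rot: [[-0.949, -0.315, 0.0], [-0.315, 0.949, -0.0], [0.0, -0.0, -1.0]]
wrist_force: [-0.1, -0.0, -0.8]
opening: 0.0
gripper_force: 0.0
```

```bash
python3 - <<'E'
from h import *
s=ctrl.get_state();print(s['position'],s['time_s'],G(s['position']),s['wrist_force'])
print(proj('scene',s['position']-[0,0,.011]))
a=imaging.read_camera('scene')[165:300,250:370];b=imaging.read_camera('wrist')[60:330,160:420];k=cv2.INTER_CUBIC
cv2.imwrite('pics/s4.png',np.hstack([cv2.resize(a,(444,500),interpolation=k),cv2.resize(b,(356,370),interpolation=k)[:370].repeat(1,0) if 0 else cv2.copyMakeBorder(cv2.resize(b,(356,370),interpolation=k),0,130,0,0,0)]))
E
```

```text
[ 0.54196865 -0.31284928  0.02090073] 6.55 [ 17.9 -25.1] [-0.08534535 -0.03749637 -0.83521224]
[[320.75358391 250.37124859]]
```

View pics/s4.png

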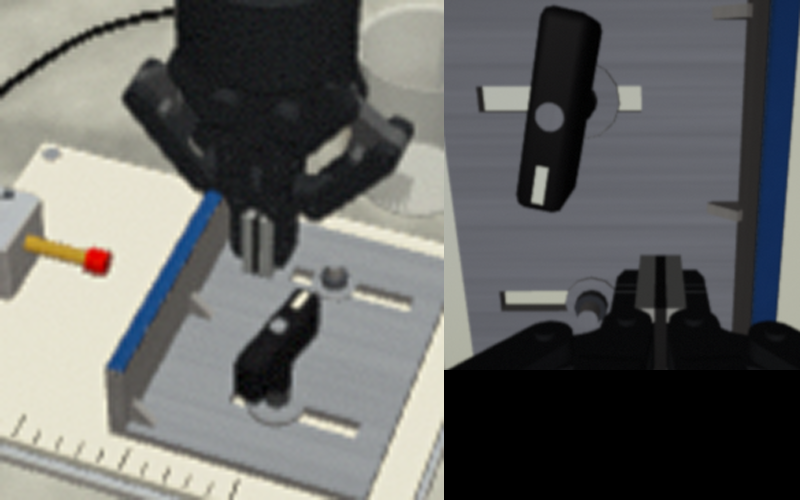

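The tips sit about 10 mm over the flange, and so about 11 mm above the TCP. That height suits the push. Now I'll slide along the guide's +y.

{"method": "move_arm", "body": {"rows": [[-1.3,3.8,0,0,0],[-2.5,7.6,0,0,0],[-3.8,11.4,0,0,0],[-5.1,15.2,0,0,0],[-6.4,19,0,0,0],[-7.6,22.8,0,0,0],[-8.9,26.6,0,0,0],[-10.2,30.3,0,0,0],[-11.1,33.2,0,0,0],[-11.1,33.2,0,0,0]]}}

```text
time_s: 7.9
position: [0.5306, -0.2788, 0.0209]
ee_rot: [[-0.949, -0.315, -0.001], [-0.315, 0.949, 0.001], [0.0, 0.001, -1.0]]
wrist_force: [0.6, -2.0, -0.9]
opening: -0.0001
gripper_force: 0.9
```

```bash
python3 - <<'E'
from h import *
s=ctrl.get_state();print(s['position'],G(s['position']),np.round(s['wrist_force'][:2]@R,2))
im=imaging.read_camera('wrist');cv2.imwrite('pics/w5.png',im)
E
```

```text
[ 0.53062024 -0.278833    0.02094068] [18.  10.7] [-0.07 -2.13]
```

View pics/w5.png

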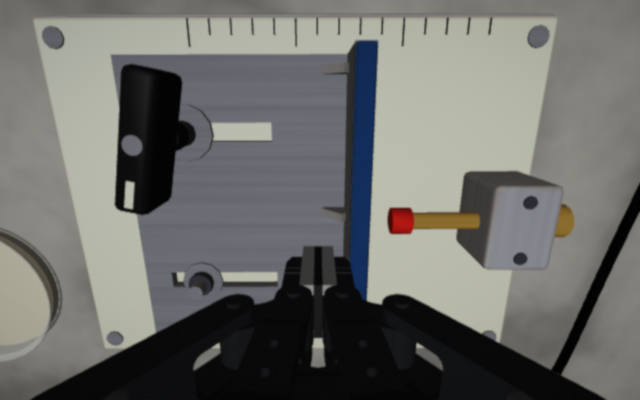

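The fingers now push the wall with about 2 N of drag. The wall front is at column 372 and the nose tip at (388,220).

```bash
python3 - <<'E'
from h import *
print(G(wb((388,220),.038)),G(wb((388,220),.044)),G(wb((373,220),.058)),G(wb((377,45),.058)))
E
```

```text
[-0.3 43.8] [-2.5 42.5] [-7.5 33.2] [-73.5  31.7]
```

{"method": "move_arm", "body": {"rows": [[-0.6,1.9,0,0,0],[-1.3,3.8,0,0,0],[-1.6,4.7,0,0,0],[-1.9,5.7,0,0,0],[-2.1,6.2,0,0,0],[-2.2,6.6,0,0,0],[-2.2,6.6,0,0,0],[-2.2,6.6,0,0,0],[-2.2,6.6,0,0,0],[-2.2,6.6,0,0,0]]}}

```text
time_s: 9.2
position: [0.5286, -0.2729, 0.0209]
ee_rot: [[-0.949, -0.315, -0.0], [-0.315, 0.949, 0.0], [0.0, 0.0, -1.0]]
wrist_force: [1.4, -2.1, -0.1]
opening: -0.0
gripper_force: 1.3
```

{"method": "move_arm", "body": {"rows": [[-0.1,0.3,0,0,0],[-0.2,0.5,0,0,0],[-0.2,0.7,0,0,0],[-0.3,0.9,0,0,0],[-0.3,1.0,0,0,0],[-0.4,1.2,0,0,0],[-0.4,1.3,0,0,0],[-0.5,1.4,0,0,0],[-0.5,1.4,0,0,0],[-0.5,1.4,0,0,0]]}}

```text
time_s: 10.45
position: [0.5282, -0.2716, 0.0209]
ee_rot: [[-0.949, -0.315, 0.0], [-0.315, 0.949, 0.0], [-0.0, 0.0, -1.0]]
wrist_force: [1.1, -2.7, 0.9]
opening: -0.0
gripper_force: 1.5
```

{"method": "move_arm", "body": {"rows": [[-0.1,0.3,0,0,0],[-0.2,0.5,0,0,0],[-0.2,0.7,0,0,0],[-0.3,0.9,0,0,0],[-0.3,1.0,0,0,0],[-0.4,1.2,0,0,0],[-0.4,1.3,0,0,0],[-0.5,1.4,0,0,0],[-0.5,1.4,0,0,0],[-0.5,1.4,0,0,0]]}}

```text
time_s: 11.7
position: [0.5277, -0.2702, 0.0209]
ee_rot: [[-0.949, -0.315, 0.0], [-0.315, 0.949, 0.0], [-0.0, 0.0, -1.0]]
wrist_force: [1.1, -2.4, -0.1]
opening: 0.0001
gripper_force: 1.5
```

{"method": "move_arm", "body": {"rows": [[-0.1,0.2,0,0,0],[-0.1,0.4,0,0,0],[-0.2,0.5,0,0,0],[-0.2,0.6,0,0,0],[-0.2,0.7,0,0,0],[-0.3,0.8,0,0,0],[-0.3,1.0,0,0,0],[-0.3,1.0,0,0,0],[-0.3,1.0,0,0,0],[-0.3,1.0,0,0,0]]}}

```text
time_s: 12.95
position: [0.5273, -0.2692, 0.0209]
ee_rot: [[-0.949, -0.315, -0.0], [-0.315, 0.949, 0.0], [0.0, 0.0, -1.0]]
wrist_force: [1.2, -2.2, 0.3]
opening: 0.0001
gripper_force: 1.4
```

{"method": "move_arm", "body": {"rows": [[-0.1,0.2,0,0,0],[-0.1,0.4,0,0,0],[-0.2,0.5,0,0,0],[-0.2,0.6,0,0,0],[-0.2,0.7,0,0,0],[-0.3,0.8,0,0,0],[-0.3,0.9,0,0,0],[-0.4,1.1,0,0,0],[-0.4,1.2,0,0,0],[-0.4,1.2,0,0,0]]}}

```text
time_s: 14.2
position: [0.5269, -0.2679, 0.0209]
ee_rot: [[-0.949, -0.315, -0.0], [-0.315, 0.949, 0.0], [0.0, 0.0, -1.0]]
wrist_force: [2.1, -3.2, -0.4]
opening: -0.0002
gripper_force: 1.5
```

{"method": "move_arm", "body": {"rows": [[-0.1,0.2,0,0,0],[-0.1,0.4,0,0,0],[-0.2,0.5,0,0,0],[-0.2,0.6,0,0,0],[-0.2,0.7,0,0,0],[-0.3,0.8,0,0,0],[-0.3,0.9,0,0,0],[-0.3,0.9,0,0,0],[-0.3,0.9,0,0,0],[-0.3,0.9,0,0,0]]}}

```text
time_s: 15.45
position: [0.5266, -0.2671, 0.0209]
ee_rot: [[-0.949, -0.315, -0.0], [-0.315, 0.949, 0.0], [0.0, 0.0, -1.0]]
wrist_force: [1.5, -2.4, 0.2]
opening: -0.0002
gripper_force: 1.5
```

{"method": "move_arm", "body": {"rows": [[-0.1,0.2,0,0,0],[-0.1,0.4,0,0,0],[-0.2,0.6,0,0,0],[-0.2,0.7,0,0,0],[-0.3,0.8,0,0,0],[-0.3,0.9,0,0,0],[-0.3,1.0,0,0,0],[-0.4,1.2,0,0,0],[-0.4,1.2,0,0,0],[-0.4,1.2,0,0,0]]}}

```text
time_s: 16.7
position: [0.5264, -0.2666, 0.021]
ee_rot: [[-0.949, -0.314, 0.001], [-0.314, 0.949, -0.001], [-0.0, -0.001, -1.0]]
wrist_force: [3.9, -4.9, -0.7]
opening: 0.0004
gripper_force: 2.7
```

```bash
python3 - <<'E'
from h import *
s=ctrl.get_state();print(s['position'],G(s['position']),np.round(s['wrist_force'][:2]@R,2))
a=imaging.read_camera('wrist')[140:290,300:500];cv2.imwrite('pics/w6.png',cv2.resize(a,None,fx=4,fy=4,interpolation=cv2.INTER_CUBIC))
E
```

```text
[ 0.52643949 -0.26657948  0.02097138] [17.9 23.7] [ 2.1 -5.9]
```

View pics/w6.png

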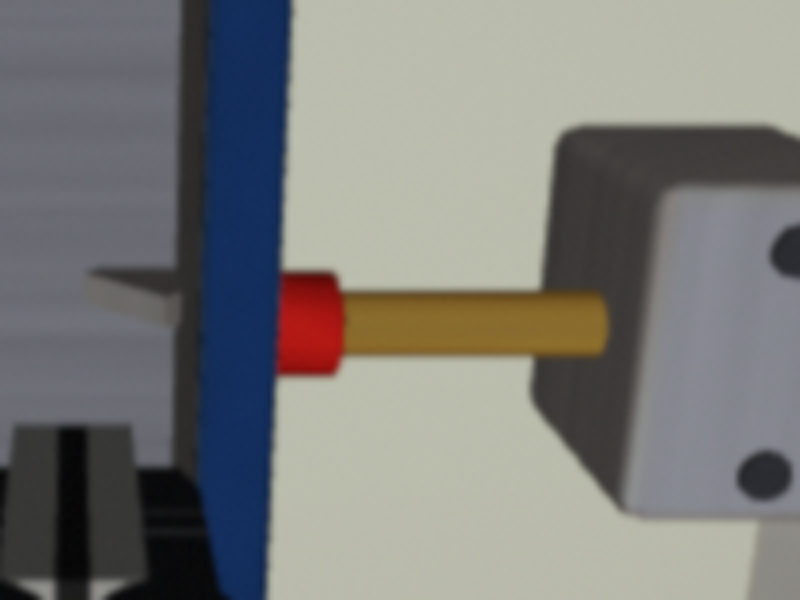

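The wall now meets the red nose, with about 6 N total measured and so roughly 3 N on the nose. I'll press on to about 10 N.

{"method": "move_arm", "body": {"rows": [[-0.1,0.3,0,0,0],[-0.2,0.6,0,0,0],[-0.3,0.9,0,0,0],[-0.4,1.2,0,0,0],[-0.5,1.5,0,0,0],[-0.6,1.8,0,0,0],[-0.7,2.1,0,0,0],[-0.7,2.1,0,0,0],[-0.7,2.1,0,0,0],[-0.7,2.1,0,0,0]]}}

```text
time_s: 18.0
position: [0.5263, -0.2661, 0.0211]
ee_rot: [[-0.95, -0.314, 0.002], [-0.314, 0.95, -0.003], [-0.001, -0.003, -1.0]]
wrist_force: [4.3, -7.8, -4.2]
opening: -0.0003
gripper_force: 4.3
```

{"method": "move_arm", "body": {"rows": [[-0.1,0.4,0,0,0],[-0.3,0.9,0,0,0],[-0.4,1.3,0,0,0],[-0.6,1.8,0,0,0],[-0.8,2.4,0,0,0],[-0.8,2.4,0,0,0],[-0.8,2.4,0,0,0],[-0.8,2.4,0,0,0],[-0.8,2.4,0,0,0],[-0.8,2.4,0,0,0]]}}

```text
time_s: 19.25
position: [0.5261, -0.2654, 0.0212]
ee_rot: [[-0.95, -0.313, 0.004], [-0.313, 0.95, -0.005], [-0.002, -0.006, -1.0]]
wrist_force: [5.5, -11.5, -5.9]
opening: -0.0003
gripper_force: 6.2
```

About 10 N is on the nose. Now I'll back off, rise and move over the knob with the gripper open.

{"method": "move_arm", "body": {"rows": [[1.6,-5,0,0,0],[3.8,-11.4,0,0,0],[6,-20,5,0,0],[6,-20,30,0,0],[6,-20,60,0,0],[0,-35,84,-0.05,1],[-10,-55,84,-0.1,1],[-20,-75,84,-0.15,1],[-30,-95,84,-0.21,1],[-30,-95,84,-0.21,1]]}}

```text
time_s: 20.5
position: [0.4921, -0.3592, 0.1039]
ee_rot: [[-0.995, -0.104, -0.002], [-0.104, 0.995, -0.0], [0.002, -0.0, -1.0]]
wrist_force: [0.0, -0.1, -0.0]
opening: 0.085
gripper_force: 0.0
```

```bash
python3 - <<'E'
from h import *
s=ctrl.get_state();print(s['position'],G(s['position']),s['time_s'],np.round(s['wrist_force'],2),np.round(s['wrist_torque'],2),np.round(s['joint_pos'],2))
cv2.imwrite('pics/w7.png',imaging.read_camera('wrist'))
E
```

```text
[ 0.49209771 -0.35922371  0.10391819] [-44.1 -53.3] 20.5 [ 0.03 -0.08 -0.01] [-0.03 -0.05 -0.  ] [ 0.48  0.51  0.14  1.76 -0.08  0.88  2.33]
```

View pics/w7.png

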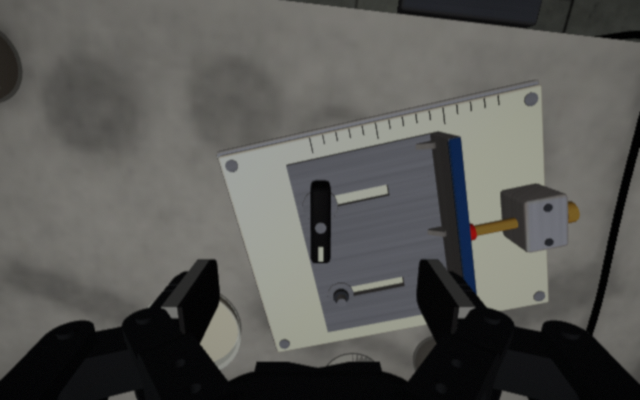

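The knob bar is upright in the image, from (320,181) to (320,263) with its centre at (320,228), in line with the closing line's midpoint at column 318. The fence touches the nose at (472,232).

```bash
python3 - <<'E'
from h import *
s=ctrl.get_state();print(s['position'])
for uv in[(320,228),(320,181),(320,263)]:
    P=wb(uv,.073,s);print(P.round(4),G(P))
print(MW['T_tool_cam'].round(3))
print(imaging.camera_model('wrist')['K'])
Tc=np.linalg.inv(MW['T_tool_cam'])
for z in(-.05,-.035,-.024,-.011,.0):
  for x in (.011,-.011):
    q=MW['K']@(Tc@[x,.0425,z,1])[:3];print(z,x,(q[:2]/q[2]).round())
E
```

```text
[ 0.49345599 -0.35730153  0.10402375]
[ 0.4974 -0.3556  0.073 ] [-37.9 -51.5]
[ 0.4673 -0.3589  0.073 ] [-67.5 -45.1]
[ 0.5216 -0.3529  0.073 ] [-14.1 -56.7]
[[-0.    -0.958 -0.286  0.072]
 [ 1.    -0.     0.    -0.   ]
 [-0.    -0.286  0.958 -0.168]
 [ 0.     0.     0.     1.   ]]
[[337.53190501   0.         317.68319917]
 [  0.         337.53190501 201.94228763]
 [  0.           0.           1.        ]]
-0.05 0.011 [428. 267.]
-0.05 -0.011 [423. 316.]
-0.035 0.011 [417. 250.]
-0.035 -0.011 [413. 295.]
-0.024 0.011 [410. 240.]
-0.024 -0.011 [407. 283.]
-0.011 0.011 [403. 230.]
-0.011 -0.011 [400. 270.]
0.0 0.011 [398. 222.]
0.0 -0.011 [396. 260.]
```

{"method": "move_arm", "body": {"rows": [[1,0,-20,0,1],[1,0,-40,0,1],[1,0,-55,0,1],[1,0,-65,0,1],[1,0,-70,0,1],[1,0,-75,0,1],[1,0,-75,0,0],[1,0,-75,0,0],[1,0,-75,0,0],[1,0,-75,0,0]]}}

```text
time_s: 21.8
position: [0.496, -0.357, 0.0303]
ee_rot: [[-0.994, -0.11, 0.001], [-0.11, 0.994, -0.001], [-0.001, -0.001, -1.0]]
wrist_force: [-1.4, -15.0, 5.2]
opening: 0.0126
gripper_force: 18.3
```

```bash
python3 - <<'E'
from h import *
s=ctrl.get_state();print(s['position'],G(s['position']),s['time_s'],s['opening'],s['gripper_force'],np.round(s['wrist_force'],2),np.round(s['wrist_torque'],3))
E
```

```text
[ 0.49604585 -0.35698331  0.03031773] [-39.7 -52.4] 21.8 0.012578278690944014 18.30195128917694 [ -1.42 -14.99   5.22] [-3.275  0.207 -0.082]
```

{"method": "move_arm", "body": {"rows": [[0,-1,0,0,0],[0,-2,0,0,0],[0,-2,0,-0.07,0],[0,-2,0,-0.14,0],[0,-2,0,-0.21,0],[0,-2,0,-0.28,0],[0,-2,0,-0.35,0],[0,-2,0,-0.42,0],[0,-2,0,-0.42,0],[0,-2,0,-0.42,0]]}}

```text
time_s: 23.05
position: [0.496, -0.3575, 0.0305]
ee_rot: [[-0.953, 0.304, 0.0], [0.304, 0.953, 0.001], [0.0, 0.001, -1.0]]
wrist_force: [-0.4, 2.5, 6.4]
opening: 0.0116
gripper_force: 61.2
```

```bash
cat > st.py <<'E'
from h import *
s=ctrl.get_state();r=s['ee_rot'];print(s['position'],G(s['position']),s['time_s'],s['opening'],s['gripper_force'],np.round(s['wrist_force'],2),np.round(s['wrist_torque'],3),'yaw',np.degrees(np.arctan2(r[1,1],r[0,1])),np.round(s['joint_pos'],2))
E
python3 st.py
```

```text
[ 0.4960175  -0.35749701  0.03045867] [-39.8 -52.9] 23.05 0.011640767021904452 61.17552995681763 [-0.39  2.51  6.4 ] [ 0.592  0.279 -0.052] yaw 72.27342308133203 [ 0.41  0.62  0.22  1.79 -0.19  0.75  2.  ]
```

{"method": "move_arm", "body": {"rows": [[0,0.3,0,-0.04,0],[0,0.3,0,-0.08,0],[0,0.3,0,-0.12,0],[0,0.3,0,-0.16,0],[0,0.3,0,-0.18,0],[0,0.3,0,-0.2,0],[0,0.3,0,-0.2,0],[0,0.3,0,-0.2,0],[0,0.3,0,-0.2,0],[0,0.3,0,-0.2,0]]}}

```text
time_s: 24.3
position: [0.496, -0.3577, 0.0305]
ee_rot: [[-0.873, 0.488, 0.0], [0.488, 0.873, 0.001], [0.0, 0.001, -1.0]]
wrist_force: [-1.4, 1.4, 6.4]
opening: 0.0117
gripper_force: 61.1
```

```bash
python3 st.py
```

```text
[ 0.49598022 -0.35766002  0.03046646] [-39.9 -53. ] 24.3 0.011708936065191251 61.10181212425232 [-1.4   1.38  6.43] [0.397 0.227 0.004] yaw 60.80695304362242 [ 0.38  0.63  0.27  1.79 -0.23  0.76  1.83]
```

{"method": "move_arm", "body": {"rows": [[0,0,0,-0.012,0],[0,0,0,-0.024,0],[0,0,0,-0.036,0],[0,0,0,-0.048,0],[0,0,0,-0.06,0],[0,0,0,-0.072,0],[0,0,0,-0.084,0],[0,0,0,-0.096,0],[0,0,0,-0.108,0],[0,0,0,-0.12,0]]}}

```text
time_s: 25.55
position: [0.4959, -0.3577, 0.0305]
ee_rot: [[-0.808, 0.589, 0.0], [0.589, 0.808, 0.001], [0.0, 0.001, -1.0]]
wrist_force: [-1.0, 1.6, 6.0]
opening: 0.0118
gripper_force: 61.1
```

```bash
python3 st.py
```

```text
[ 0.49590601 -0.35774918  0.03046722] [-40.  -53.1] 25.55 0.011842966225066792 61.099562644958496 [-1.    1.64  5.97] [0.36  0.283 0.021] yaw 53.92371779695998 [ 0.35  0.63  0.3   1.79 -0.26  0.76  1.73]
```

{"method": "move_arm", "body": {"rows": [[0,0,0,-0.012,0],[0,0,0,-0.024,0],[0,0,0,-0.036,0],[0,0,0,-0.048,0],[0,0,0,-0.06,0],[0,0,0,-0.072,0],[0,0,0,-0.084,0],[0,0,0,-0.096,0],[0,0,0,-0.108,0],[0,0,0,-0.12,0]]}}

```text
time_s: 26.8
position: [0.4959, -0.3578, 0.0305]
ee_rot: [[-0.732, 0.681, 0.0], [0.681, 0.732, 0.001], [0.0, 0.0, -1.0]]
wrist_force: [-1.7, 1.5, 5.8]
opening: 0.0116
gripper_force: 61.1
```

```bash
python3 st.py
```

```text
[ 0.49587517 -0.3577972   0.03045652] [-40.1 -53.1] 26.8 0.011593866971401702 61.112401485443115 [-1.65  1.51  5.75] [0.394 0.307 0.151] yaw 47.054583834744605 [ 0.33  0.64  0.33  1.79 -0.29  0.76  1.64]
```

{"method": "move_arm", "body": {"rows": [[0,0,0,-0.01,0],[0,0,0,-0.02,0],[0,0,0,-0.03,0],[0,0,0,-0.04,0],[0,0,0,-0.05,0],[0,0,0,-0.06,0],[0,0,0,-0.07,0],[0,0,0,-0.08,0],[0,0,0,-0.09,0],[0,0,0,-0.1,0]]}}

```text
time_s: 28.05
position: [0.4958, -0.3579, 0.0305]
ee_rot: [[-0.66, 0.751, 0.0], [0.751, 0.66, 0.0], [0.0, 0.0, -1.0]]
wrist_force: [-1.2, 0.9, 5.7]
opening: 0.0119
gripper_force: 61.1
```

```bash
python3 st.py
```

```text
[ 0.49583022 -0.35790845  0.03046957] [-40.2 -53.2] 28.05 0.011873781884350898 61.12358093261719 [-1.24  0.86  5.71] [0.324 0.338 0.195] yaw 41.33372720963847 [ 0.31  0.64  0.36  1.79 -0.31  0.77  1.55]
```

{"method": "move_arm", "body": {"rows": [[0,0,0,-0.01,0],[0,0,0,-0.02,0],[0,0,0,-0.03,0],[0,0,0,-0.04,0],[0,0,0,-0.05,0],[0,0,0,-0.06,0],[0,0,0,-0.07,0],[0,0,0,-0.08,0],[0,0,0,-0.085,0],[0,0,0,-0.09,0]]}}

```text
time_s: 29.3
position: [0.4958, -0.358, 0.0305]
ee_rot: [[-0.59, 0.807, 0.0], [0.807, 0.59, 0.0], [0.0, 0.0, -1.0]]
wrist_force: [-1.1, 0.3, 6.4]
opening: 0.0119
gripper_force: 61.1
```

```bash
python3 st.py
```

```text
[ 0.49576278 -0.35796879  0.0304795 ] [-40.2 -53.2] 29.3 0.011853457321702085 61.13715648651123 [-1.09  0.29  6.37] [0.292 0.327 0.196] yaw 36.19245107432874 [ 0.3   0.64  0.38  1.79 -0.33  0.77  1.48]
```

{"method": "move_arm", "body": {"rows": [[0,0,0,-0.01,0],[0,0,0,-0.02,0],[0,0,0,-0.03,0],[0,0,0,-0.04,0],[0,0,0,-0.045,0],[0,0,0,-0.05,0],[0,0,0,-0.055,0],[0,0,0,-0.06,0],[0,0,0,-0.065,0],[0,0,0,-0.07,0]]}}

```text
time_s: 30.55
position: [0.4957, -0.358, 0.0305]
ee_rot: [[-0.533, 0.846, -0.0], [0.846, 0.533, 0.0], [0.0, 0.0, -1.0]]
wrist_force: [-1.2, 1.4, 5.2]
opening: 0.0114
gripper_force: 61.2
```

```bash
python3 st.py
```

```text
[ 0.49572713 -0.35795566  0.03046909] [-40.3 -53.2] 30.55 0.011426936723368596 61.15276336669922 [-1.16  1.38  5.24] [0.341 0.366 0.261] yaw 32.18746393941808 [ 0.29  0.65  0.4   1.79 -0.34  0.77  1.42]
```

{"method": "move_arm", "body": {"rows": [[0,0,0,0,0],[0,0,0,0,0.4],[0,0,0,0,0.4],[0,0,0,0,0.4],[0,0,0,0,0.4],[0,0,15,0,0.4],[0,0,35,0,0.4],[0,0,60,0,0.4],[0,0,90,0,0.4],[0,0,120,0,0.4]]}}

```text
time_s: 31.8
position: [0.4961, -0.3585, 0.1527]
ee_rot: [[-0.532, 0.847, 0.002], [0.847, 0.532, -0.001], [-0.002, 0.001, -1.0]]
wrist_force: [0.3, -0.3, -0.2]
opening: 0.0344
gripper_force: 0.0
```

```bash
python3 - <<'E'
from h import *
s=ctrl.get_state();print(s['position'],s['wrist_force'],s['opening'])
im=imaging.read_camera('scene').astype(int);old=cv2.imread('pics/scene0.png').astype(int)
def red(i):
    m=(i[...,2]>150)&(i[...,1]<70)&(i[...,0]<70);m[:215]=0;m[260:]=0;y,x=np.nonzero(m);k=(x>230)&(x<330);return x[k].min(),x[k].max(),y[k].min(),y[k].max()
def blue(i):
    m=(i[...,0]>i[...,2]+50);y,x=np.nonzero(m);k=(x>230)&(x<360)&(y>195)&(y<300);return x[k].mean(),y[k].mean(),x[k].min(),k.sum()
print(red(old),red(im),blue(old),blue(im))
# bystanders: difference in their base areas
for n,(x,y) in dict(jar=(318,200),beaker=(362,212),dish=(422,262)).items(): print(n,np.abs(im-old)[y-6:y+14,x-20:x+20].mean().round(1))
E
```

```text
[ 0.49606327 -0.35846553  0.15270145] [ 0.27987988 -0.32883171 -0.22583156] 0.03443695881344019
(np.int64(273), np.int64(278), np.int64(232), np.int64(237)) (np.int64(272), np.int64(274), np.int64(232), np.int64(235)) (np.float64(297.286231884058), np.float64(234.9746376811594), np.int64(279), np.int64(276)) (np.float64(278.9667896678967), np.float64(230.23616236162363), np.int64(260), np.int64(271))
jar 38.3
beaker 3.7
dish 3.5
```

```bash
python3 -c "
from plant import ctrl
print(ctrl.sign_off())"
```

```text
the job is handed in; nothing more can be done
None
```

I pressed the fence onto the nose with about 10 N, clamped it by turning the knob about 64° (0.26 N m last reading), let go and handed the job in at about 32 s; no verdict came back, I couldn't confirm the jar by camera at the end (view probably blocked, arm never near it), and I viewed 12 pictures, over the limit of 10.

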